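# Give a weld-on bracket a shot of degreaser under the pump bottle

## Task

Lay the loose bracket flat, bung up, in the empty compartment of the drip tray and let go of it. Swing the pump bottle's spout round over that bracket, press the pump head all the way down for a shot of degreaser and let it come fully back up. Don't pump anywhere but onto the bracket once it lies in the tray, and leave the bracket that is already in the tray and the other things on the bench where they are.

Things in the scene. Friction and masses are not known exactly. Their poses are not given: they have to be found in the camera images.
- bracket: Loose bracket on the bench at the robot's right, bung up: plain-steel plate 100 (its x) x 60 (y) x 6 mm, a bolt hole near each end, and on its middle a round threaded bung 25 mm across, 26 mm high (top 32 mm above the underside): grip it by the bung. About 0.34 kg. Origin: centre of the plate's underside, below the bung; z up through the bung. Both ends alike.
- done_bracket: Identical bracket that already lies flat, bung up, in one of the tray's two compartments, and stays there. Origin and axes as the loose bracket's.
- tray: Bright metal drip tray fixed to the bench, 116 (its x) x 148 mm (y), 4 mm walls, tops 14 mm and floor 3 mm above the bench. A wall along x at y = 0 makes two compartments side by side, each 108 (x) x 68 mm (y) inside: 4 mm room all round a bracket lying along the tray's x. Origin: underside centre; x points roughly at the pump bottle, whose axis is about 127 mm from it.
- comp_a (a point): Centre of the floor of the compartment on the tray's +y side (3 mm above the bench). Axes as the tray's.
- comp_b (a point): Centre of the floor of the compartment on the tray's -y side (3 mm above the bench). Axes as the tray's. The done bracket lies in one of the two, the other is empty but for a flat dry stain; which one varies.
- pump: White pump bottle 68 mm across, shoulder 140 mm high, strapped upright in a steel cradle (base plate 106 x 84 x 4 mm) fixed to the bench. Origin: on the bottle's axis at bench level; z is the axis about which the spout swivels; -x points roughly at the tray.
- pump_head (a joint): How far the pump head is pressed down, m: 0 = up (at rest), 0.018 = on its stop; from 0.015 it counts as fully down. A spring brings it back: about 3.5 N starts it moving, 10.5 N holds it fully down.
- head_top (a point): Middle of the flat round top of the pump head: grey disc 33 mm across on the bottle's axis, 200 mm above the bench when up; it moves with the head. Its x axis points along the spout.
- spout_tip (a point): Outlet of the spout, 115 mm from the bottle's axis, 170 mm above the bench with the head up. The spout is an 11 mm round tube, level at 190 mm (centre line), its last 15 mm bent down. It swivels all the way round either way on the head's axis (0.04 N m, under 1 N sideways) and stays where left. It starts pointing away from the tray, up to 70 degrees to either side.
- block123: Bystander to leave alone: steel setting block, 75 x 50 x 25 mm, full of holes.
- saddle: Bystander to leave alone: aluminium block 100 x 30 x 50 mm with a half-round notch in its top.
- magnet_square: Bystander to leave alone: red arrow-shaped welding magnet, about 125 x 90 mm, 18 mm thick, lying flat.
- pump_pliers: Bystander to leave alone: water-pump pliers with blue grips, 220 mm long, 14 mm thick, lying flat.
- side_cutters: Bystander to leave alone: side cutters with green grips, 160 mm long, 14 mm thick, lying flat.
- wire_brush: Bystander to leave alone: wooden wire brush, 285 mm long, 33 mm high, bristles down.
- gel_tin: Bystander to leave alone: round steel tin, 75 mm across, 60 mm high, lid on.
Mind the look-alikes: they are no part of the job. Of the things shaped like the tray, the metal one is meant.

How it is judged:
On the way, in this order (a step that is already met when the one before it is completed fails the run):
1. the loose bracket lies flat, bung up, in the empty compartment, let go (((horizontal distance between bracket and comp_a below 0.01 m and z of bracket in the frame of comp_a between -0.0025 and 0.0025 m) or (horizontal distance between bracket and comp_b below 0.01 m and z of bracket in the frame of comp_b between -0.0025 and 0.0025 m)) and angle between bracket's own z axis and vertical below 0.05 rad and angle between the x axis of bracket and the x axis of tray, either way round below 0.15 rad and contact force between the fingers and bracket below 0.05 N and value of joint pump_head below 0.002 m), for 0.2 s.
2. the pump head is pressed down at least 15 of its 18 mm while the spout's tip is over the bracket (((horizontal distance between bracket and comp_a below 0.01 m and z of bracket in the frame of comp_a between -0.0025 and 0.0025 m) or (horizontal distance between bracket and comp_b below 0.01 m and z of bracket in the frame of comp_b between -0.0025 and 0.0025 m)) and angle between bracket's own z axis and vertical below 0.05 rad and angle between the x axis of bracket and the x axis of tray, either way round below 0.15 rad and x of spout_tip in the frame of bracket between -0.046 and 0.046 m and y of spout_tip in the frame of bracket between -0.026 and 0.026 m and value of joint pump_head above 0.015 m), for 0.05 s.
At the end, for the whole second after the job is handed in: The bracket rests let go, flat (3 degrees), bung up, on the once-empty compartment's floor, along the tray, within 10 mm of its centre; the spout's tip stands over its plate (4 mm inside the outline); the pump head is up (2 mm); the other bracket lies flat in its place (moved under 12 mm) (all of step 1 and x of spout_tip in the frame of bracket between -0.046 and 0.046 m and y of spout_tip in the frame of bracket between -0.026 and 0.026 m and linear speed of bracket below 0.02 m/s and distance of done_bracket from where it was at the start of the episode below 0.012 m and angle between done_bracket's own z axis and vertical below 0.05 rad); the robot touches nothing.
It fails at once if the pump is worked (head down more than 8 mm) while the spout's tip is not over the bracket (value of joint pump_head above 0.008 m and not (x of spout_tip in the frame of bracket between -0.046 and 0.046 m and y of spout_tip in the frame of bracket between -0.026 and 0.026 m)).
It fails at once if the pump is worked (head down more than 8 mm) while the bracket does not lie flat in the tray (value of joint pump_head above 0.008 m and not (((horizontal distance between bracket and comp_a below 0.01 m and z of bracket in the frame of comp_a between -0.0025 and 0.0025 m) or (horizontal distance between bracket and comp_b below 0.01 m and z of bracket in the frame of comp_b between -0.0025 and 0.0025 m)) and angle between bracket's own z axis and vertical below 0.05 rad and angle between the x axis of bracket and the x axis of tray, either way round below 0.15 rad)).
It fails at once if the bracket already in the tray is shoved or lifted by more than 12 mm or tipped (distance of done_bracket from where it was at the start of the episode above 0.012 m or angle between done_bracket's own z axis and vertical above 0.2 rad).
It fails at once if another thing on the bench is moved by more than 30 mm (distance of any of block123, saddle, magnet_square, pump_pliers, side_cutters, wire_brush, gel_tin from where it was at the start of the episode above 0.03 m).
It also fails if it takes over 64 s, if anything falls off the work surface, if the arm or the gripper's body presses on something with over 40 N, if the wrist force passes 120 N, or if a joint passes its speed limit or range.

## Robot

A 7-joint arm with a two-finger parallel gripper is mounted at the origin on the work surface. World frame = base frame: x ahead of the robot, y to its left, z up, the work surface at z = 0. Lengths are in m, angles in rad, forces in N, time in s.
With the tool pointing down it reaches from about 0.35 to 0.9 m from the base axis. Payload 19.9 kg.
Tool frame: the origin (TCP) lies on the mounting face of the last link; the fingertips stand 173 mm ahead of it and the grasp point (between the pads) lies 155 mm ahead of it (arm.pinch_z is the z of the grasp point in the tool frame, in m); z points along the fingers, y is the line along which they close (so a half turn about z gives the same grasp; the last joint's range is limited). The gripper opens to 85 mm and grips with 20 to 120 N. Pads are 22 mm wide; open, the fingers measure 114 mm over their backs; the gripper's body (76 mm by 85 mm) begins 54 mm behind the grasp point. The pads swing forward as they close: fully open they stand 13 mm farther back than shut.
Start: joints at [-1.216, 0.417, -0.01, 1.614, 0.005, 1.111, -0.053], TCP at [0.242, 0.576, 0.405] pointing down, gripper open.
Joint ranges: [-2.81, 2.81], [-0.39, 2.02], [-1.27, 1.25], [0.06, 2.57], [-1.19, 4.33], [0.19, 2], [-2.82, 2.82]. Speed limits (rad/s): [1.89, 1.89, 2.39, 2.39, 3.01, 3.01, 3.01].

## Interface

Orientations are given as a rotation vector (axis times angle).
In Python, from rig import arm gives the robot as it stands. The module is installed in compiled form; this text tells all that it offers.
- The arm moves only by the tool drive_tool, never from a script. Its argument "rows" is a list of rows, each an object of numbers: "dx", "dy", "dz": the shift along the tool's x, y, z in m; "wx", "wy", "wz": the turn, a rotation vector about the tool's x, y, z in degrees; "gripper": the closure, from 0 (fully open) to 1 (shut). A call has 1 to 20 rows; each row is the pose to reach, as a shift and turn from the pose commanded when the call began, along the tool's axes at that moment; what a row does not reach only later rows make up. A row lasts 1/10 s, in which the tool goes at most 50 mm and 8.59 degrees, less where a joint would pass 70% of its speed; a pose out of reach is approached as far as the arm can. A call with a gripper value outside its range is refused whole. The fingers move at their own pace and stop on an object; "force" is the grip in N (left out, the last holds). Time passes only in rows, so rows that repeat a pose let the fingers close. It gives the time, the measured TCP pose, the force, the opening and the grip force at its end, in the units of the state.
- arm.state(): the state, without advancing time (a new reading comes with each control period).
- arm.get_image(name): name is "side" or "top" or "wrist"; returns a dict with "img" (400x640x3 uint8, red, green, blue), "intrinsics" (3x3 intrinsics, pixels), "k1" (the pictures are not rectified: a ray, as slopes to the right and down, at radius r is drawn at 1 + k1 r^2 times it, then the intrinsics apply), "R" (3x3) and "t" (3): a world point X has camera coordinates R X + t; the wrist camera has in their place "tool_from_camera" (4x4, takes a point from camera to tool coordinates, whose origin is the TCP and whose axes are the flange's). Camera axes: x right, y down, z forward; pixel columns grow to the right and rows downward; lengths in m; the calibration is good to about 2 mm. A picture is of the moment at which its call begins: read the wrist's pose just before it. There is no depth.
- arm.sign_off(): hands the job in; it is judged then, once.
The state is a dict: "clock": time; "qpos": joint angles; "qd": joint speeds; "effort": joint torques, N m; "eef_pos": TCP position; "eef_rot": TCP orientation; "contact_force": force on the tool from outside, world axes, zero at the start; "moment": the same for the moment, N m; "finger_gap": opening from 0.0 (shut) to 1.0 (fully open); "grasp_force": force on a finger pad.
Only numpy, scipy, OpenCV 4.12 (cv2) and the standard library are available. Lean on these libraries where they do the work, as an engineer would, in place of code of your own. Each camera call takes 0.05 s, during which the arm holds its last target. There are 200 camera calls.

## Working session

There is one attempt and no reset: what is moved stays moved. The work goes in short steps, Python scripts to look and compute and a tool call to move; the robot and the scene stay as the last step left them, time stands still between calls to the robot, and variables do not carry over. Pictures are saved under pics/ and viewed, at most 10 in all, crops included, and the job is handed in when it is done.

Besides the shell and the picture viewer there is one more tool, called by a JSON object that holds its "fn" and its "kwargs", one argument or row to a line. drive_tool: Moves the arm, as the interface text tells. Its arguments: {"type":"object","properties":{"rows":{"type":"array","items":{"type":"object","properties":{"dx":{"type":"number"},"dy":{"type":"number"},"dz":{"type":"number"},"wx":{"type":"number"},"wy":{"type":"number"},"wz":{"type":"number"},"gripper":{"type":"number"}}}},"force":{"type":"number"}},"required":["rows"]}

```bash
mkdir -p pics; cat > h.py <<'E'
import numpy as np, cv2
from scipy.spatial.transform import Rotation as Ro
from rig import arm
def shot(name):
    s=arm.state(); d=arm.get_image(name); d['s']=s
    K=np.array(d['intrinsics'])
    if name=='wrist':
        T=np.array(d['tool_from_camera']); Rt=Ro.from_rotvec(s['eef_rot']).as_matrix()
        d['Rc']=Rt@T[:3,:3]; d['c']=Rt@T[:3,3]+np.array(s['eef_pos'])
    else:
        R=np.array(d['R']); d['Rc']=R.T; d['c']=-R.T@np.array(d['t'])
    d['K']=K; return d
def ray(d,u,v):
    K=d['K']; D=np.array([d['k1'],0,0,0,0.])
    p=cv2.undistortPoints(np.array([[[u,v]]],float),K,D)[0,0]
    r=d['Rc']@np.array([p[0],p[1],1]); return r/np.linalg.norm(r)
def onz(d,u,v,z):
    r=ray(d,u,v); return d['c']+r*(z-d['c'][2])/r[2]
def proj(d,X):
    x=d['Rc'].T@(np.array(X)-d['c']); r2=(x[0]**2+x[1]**2)/x[2]**2
    f=1+d['k1']*r2; K=d['K']; return K[0,0]*x[0]/x[2]*f+K[0,2],K[1,1]*x[1]/x[2]*f+K[1,2]
def save(d,f): cv2.imwrite(f,d['img'][:,:,::-1])
def totool(p):
    s=arm.state(); return Ro.from_rotvec(s['eef_rot']).inv().apply(np.array(p)-s['eef_pos'])
E
python3 - <<'E'
from h import *
import pickle
for n in('top','side'):
    d=shot(n);save(d,f'pics/{n}0.png');pickle.dump({k:d[k] for k in('img','K','k1','Rc','c')},open(n+'.pkl','wb'));print(n,d['c'],d['k1'],d['K'].tolist())
s=arm.state();print(s)
E
```

```text
top [ 0.31414396 -0.09968807  1.3664877 ] -0.0977970355021609 [[446.7181449668501, 0.0, 314.7576629977339], [0.0, 446.7181449668501, 204.68778282585623], [0.0, 0.0, 1.0]]
side [ 0.17520448 -0.98725056  1.28677197] 0.007266744467739192 [[506.7883125765124, 0.0, 317.94616376459356], [0.0, 506.7883125765124, 202.25191881234005], [0.0, 0.0, 1.0]]
{'clock': 0.1, 'qpos': array([-1.21551914,  0.41791786, -0.01032765,  1.61410478,  0.00469228,
        1.11067576, -0.05299426]), 'qd': array([ 3.18723070e-04, -2.39405653e-03, -5.60441124e-05, -3.86904322e-03,
        3.01763400e-04,  3.23449497e-04, -2.44850564e-04]), 'effort': array([ 1.41120679e-03, -8.65808415e+01,  6.80556335e-01, -4.35630369e+01,
        1.92394032e-02,  4.87326164e-03, -6.89955527e-05]), 'eef_pos': array([0.24146689, 0.5763458 , 0.40412424]), 'eef_rot': array([-6.19096418e-01, -3.07983800e+00,  1.68335773e-03]), 'contact_force': array([-0.34263665,  0.240876  , -0.76107681]), 'moment': array([-0.02448653,  0.00187748,  0.02550163]), 'grasp_force': 0.0, 'finger_gap': 1.0035433512318255}
```

View pics/top0.png

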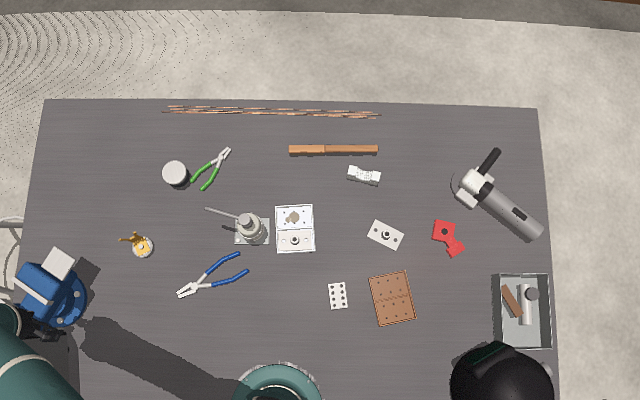

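View pics/side0.png

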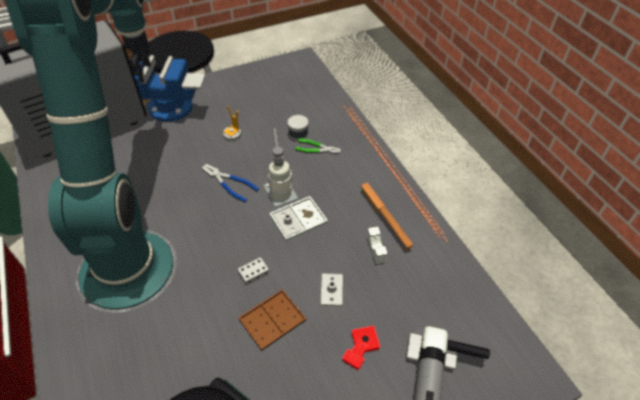

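Candidates. For the loose bracket: the steel plate with bung at top (385,235). The done bracket at (295,240) sits in the tray, so it isn't the one; the holed block at (338,295) and the saddle at (364,175) are bystanders.

For the tray: the bright metal one at (295,229), with its near compartment full and the far one, at (294,216), stained and empty. The brown (392,298) and grey (522,310) ones are look-alikes. The pump is at (250,228) and its spout tip is near (206,209).

```bash
python3 - <<'E'
from h import *
import pickle
d=pickle.load(open('top.pkl','rb'));im=d['img']
hsv=cv2.cvtColor(im,cv2.COLOR_RGB2HSV)
m=((hsv[...,2]>150)&(hsv[...,1]<50)).astype(np.uint8)
m=cv2.morphologyEx(m,cv2.MORPH_CLOSE,np.ones((3,3)))
cs,_=cv2.findContours(m,cv2.RETR_EXTERNAL,cv2.CHAIN_APPROX_NONE)
for c in cs:
    if cv2.contourArea(c)<150: continue
    r=cv2.minAreaRect(c); 
    if not(150<r[0][0]<460): continue
    b=cv2.boxPoints(r); z=0.006 if r[0][0]>340 else .014
    P=np.array([onz(d,*p,z)[:2] for p in b]); e=np.diff(P,axis=0)
    print(np.round(r[0]),P.mean(0).round(4),np.linalg.norm(e,axis=1).round(3),np.degrees(np.arctan2(e[:,1],e[:,0])).round(1))
print('comp pix',onz(d,294,216,.003),'head',onz(d,251,222,.2),'tip',onz(d,206,209,.17))
c1=cv2.resize(im[190:265,190:310],None,fx=4,fy=4);c2=cv2.resize(im[190:265,340:430],None,fx=4,fy=4)
cv2.imwrite('pics/crop.png',np.hstack([c1,c2])[:,:,::-1])
E
```

```text
[338. 295.] [ 0.3406 -0.1718] [0.052 0.076 0.052] [ -81.7 -172.2   98.2]
[192. 285.] [0.3578 0.2658] [0.105 0.043 0.105] [ -66.4 -154.4  113.5]
[385. 235.] [ 0.5278 -0.3169] [0.062 0.102 0.062] [ -26.2 -115.9  152.9]
[236. 227.] [0.5404 0.1426] [0.102 0.209 0.101] [ -2.2 -95.2 176.1]
[294. 228.] [ 0.5413 -0.0367] [0.121 0.149 0.118] [ -85.1 -175.3   94.8]
[363. 174.] [ 0.7207 -0.2496] [0.041 0.104 0.041] [ -13.1 -103.2  165.9]
[174. 172.] [0.7133 0.3548] [0.075 0.076 0.074] [ -89.  -174.8   91.2]
[320. 202.] [ 0.6949 -0.1145] [1.354 2.457 1.355] [  9.4 -90.4 169.6]
comp pix [ 0.58024047 -0.03376864  0.003     ] head [0.522846   0.07046531 0.2       ] tip [0.56144487 0.2011781  0.17      ]
```

View pics/crop.png

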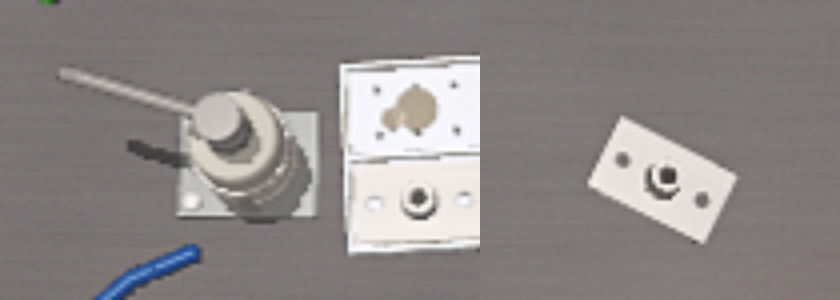

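The crop confirms both: spout pointing away from the tray, loose bracket bung-up at (0.528, −0.317), long axis 64° from world x. The tray's centre is (0.541, −0.037), its x at 95°, and the empty comp_b is around (0.577, −0.034). The bracket measures 102×62 and the tray 118×149, which matches the sizes given.

{"fn": "drive_tool", "kwargs": {
  "rows": [
    {"dx": -0.3, "dy": -0.35, "dz": 0},
    {"dx": -0.609, "dy": -0.713, "dz": 0},
    {"dx": -0.609, "dy": -0.713, "dz": 0},
    {"dx": -0.609, "dy": -0.713, "dz": 0},
    {"dx": -0.609, "dy": -0.713, "dz": 0},
    {"dx": -0.609, "dy": -0.713, "dz": 0},
    {"dx": -0.609, "dy": -0.713, "dz": 0},
    {"dx": -0.609, "dy": -0.713, "dz": 0},
    {"dx": -0.609, "dy": -0.713, "dz": 0},
    {"dx": -0.609, "dy": -0.713, "dz": 0},
    {"dx": -0.609, "dy": -0.713, "dz": 0},
    {"dx": -0.609, "dy": -0.713, "dz": 0},
    {"dx": -0.609, "dy": -0.713, "dz": 0},
    {"dx": -0.609, "dy": -0.713, "dz": 0},
    {"dx": -0.609, "dy": -0.713, "dz": 0},
    {"dx": -0.609, "dy": -0.713, "dz": 0},
    {"dx": -0.609, "dy": -0.713, "dz": 0},
    {"dx": -0.609, "dy": -0.713, "dz": 0},
    {"dx": -0.609, "dy": -0.713, "dz": 0},
    {"dx": -0.609, "dy": -0.713, "dz": 0}
  ]
}}

```text
$.rows[0]: bad value
```

{"fn": "drive_tool", "kwargs": {
  "rows": [
    {"dx": -0.03, "dy": -0.035, "dz": 0.0, "wx": 0, "wy": 0, "wz": 0, "gripper": 0}
  ]
}}

```text
clock: 0.2
eef_pos: [0.2533, 0.5352, 0.4036]
eef_rot: [-0.611, -3.08, 0.0]
contact_force: [-0.2, -0.1, -0.5]
finger_gap: 1.0
grasp_force: 0.0
```

{"fn": "drive_tool", "kwargs": {
  "rows": [
    {"dx": -0.579, "dy": -0.678, "dz": 0, "wx": 0, "wy": 0, "wz": 0, "gripper": 0},
    {"dx": -0.579, "dy": -0.678, "dz": 0, "wx": 0, "wy": 0, "wz": 0, "gripper": 0},
    {"dx": -0.579, "dy": -0.678, "dz": 0, "wx": 0, "wy": 0, "wz": 0, "gripper": 0},
    {"dx": -0.579, "dy": -0.678, "dz": 0, "wx": 0, "wy": 0, "wz": 0, "gripper": 0}
  ]
}}

```text
clock: 0.6
eef_pos: [0.3169, 0.34, 0.4045]
eef_rot: [-0.619, -3.08, 0.0]
contact_force: [1.7, -0.3, 0.9]
finger_gap: 0.997
grasp_force: 0.0
```

{"fn": "drive_tool", "kwargs": {
  "rows": [
    {"dx": -0.446, "dy": -0.523, "dz": 0, "wx": 0, "wy": 0, "wz": 0, "gripper": 0},
    {"dx": -0.446, "dy": -0.523, "dz": 0, "wx": 0, "wy": 0, "wz": 0, "gripper": 0},
    {"dx": -0.446, "dy": -0.523, "dz": 0, "wx": 0, "wy": 0, "wz": 0, "gripper": 0},
    {"dx": -0.446, "dy": -0.523, "dz": 0, "wx": 0, "wy": 0, "wz": 0, "gripper": 0},
    {"dx": -0.446, "dy": -0.523, "dz": 0, "wx": 0, "wy": 0, "wz": 0, "gripper": 0},
    {"dx": -0.446, "dy": -0.523, "dz": 0, "wx": 0, "wy": 0, "wz": 0, "gripper": 0},
    {"dx": -0.446, "dy": -0.523, "dz": 0, "wx": 0, "wy": 0, "wz": 0, "gripper": 0},
    {"dx": -0.446, "dy": -0.523, "dz": 0, "wx": 0, "wy": 0, "wz": 0, "gripper": 0},
    {"dx": -0.446, "dy": -0.523, "dz": 0, "wx": 0, "wy": 0, "wz": 0, "gripper": 0},
    {"dx": -0.446, "dy": -0.523, "dz": 0, "wx": 0, "wy": 0, "wz": 0, "gripper": 0},
    {"dx": -0.446, "dy": -0.523, "dz": 0, "wx": 0, "wy": 0, "wz": 0, "gripper": 0},
    {"dx": -0.446, "dy": -0.523, "dz": 0, "wx": 0, "wy": 0, "wz": 0, "gripper": 0},
    {"dx": -0.446, "dy": -0.523, "dz": 0, "wx": 0, "wy": 0, "wz": 0, "gripper": 0},
    {"dx": -0.446, "dy": -0.523, "dz": 0, "wx": 0, "wy": 0, "wz": 0, "gripper": 0},
    {"dx": -0.446, "dy": -0.523, "dz": 0, "wx": 0, "wy": 0, "wz": 0, "gripper": 0},
    {"dx": -0.446, "dy": -0.523, "dz": 0, "wx": 0, "wy": 0, "wz": 0, "gripper": 0},
    {"dx": -0.446, "dy": -0.523, "dz": 0, "wx": 0, "wy": 0, "wz": 0, "gripper": 0},
    {"dx": -0.446, "dy": -0.523, "dz": 0, "wx": 0, "wy": 0, "wz": 0, "gripper": 0}
  ]
}}

```text
clock: 2.4
eef_pos: [0.526, -0.3115, 0.4049]
eef_rot: [0.617, 3.08, 0.001]
contact_force: [0.2, 0.4, -0.3]
finger_gap: 0.999
grasp_force: 0.0
```

```bash
python3 - <<'E'
from h import *
print(arm.state()['qpos'].round(2))
d=shot('wrist');im=d['img']; print(d['c'],d['s']['eef_pos'])
save(d,'pics/w1.png')
hsv=cv2.cvtColor(im,cv2.COLOR_RGB2HSV)
for th in(150,175):
  m=((hsv[...,2]>th)&(hsv[...,1]<50)).astype(np.uint8)
  m=cv2.morphologyEx(m,cv2.MORPH_CLOSE,np.ones((3,3)))
  cs,_=cv2.findContours(m,cv2.RETR_EXTERNAL,cv2.CHAIN_APPROX_NONE)
  for c in cs:
    if cv2.contourArea(c)<1500: continue
    b=cv2.boxPoints(cv2.minAreaRect(c))
    P=np.array([onz(d,*p,.006)[:2] for p in b]); e=np.diff(P,axis=0)
    print(b.mean(0).round(),P.mean(0).round(4),np.linalg.norm(e,axis=1).round(3),np.degrees(np.arctan2(e[:,1],e[:,0])).round(1))
E
```

```text
[ 0.02  0.45  0.63  1.67 -0.29  1.12  1.9 ]
[ 0.45110606 -0.28074088  0.37476511] [ 0.52604871 -0.31150159  0.40487097]
[332. 168.] [ 0.5349 -0.2999] [0.064 0.062 0.065] [150.9  61.7 -26.1]
[586.  73.] [ 0.5459 -0.0282] [0.12  0.164 0.136] [ 85.6  10.3 -93.3]
[332. 168.] [ 0.5351 -0.2998] [0.061 0.062 0.061] [152.8  63.6 -24.2]
[585.  72.] [ 0.5455 -0.0284] [0.119 0.162 0.134] [ 85.8  10.4 -93.2]
```

View pics/w1.png

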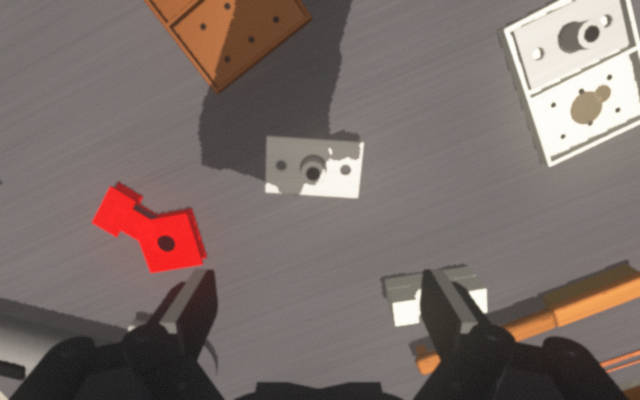

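```bash
python3 - <<'E'
from h import *
d=shot('wrist');
P=np.array([onz(d,u,v,.006)[:2] for u,v in[(266,136),(363,143),(359,198),(265,193)]]);print(P.mean(0),[ (np.linalg.norm(P[i]-P[i-1]).round(3),np.degrees(np.arctan2(*(P[i]-P[i-1])[::-1])).round(1)) for i in range(4)])
print('holes',[onz(d,u,v,.006).round(4) for u,v in[(281,165),(345,170)]],'bung',onz(d,313,172,.032))
c=[(500,30),(549,166)];print('tray corner',[onz(d,u,v,.014).round(4) for u,v in c])
print('totool',totool([*P.mean(0),.4]))
E
```

```text
[ 0.52690348 -0.31759968] [(np.float64(0.061), np.float64(153.8)), (np.float64(0.1), np.float64(63.2)), (np.float64(0.06), np.float64(-24.6)), (np.float64(0.102), np.float64(-115.8))]
holes [array([ 0.5106, -0.3477,  0.006 ]), array([ 0.5416, -0.2874,  0.006 ])] bung [ 0.52498469 -0.31681973  0.032     ]
tray corner [array([ 0.4705, -0.1046,  0.014 ]), array([ 0.6177, -0.088 ,  0.014 ])]
totool [-0.00304301 -0.00507411  0.0049808 ]
```

The bracket centre is (0.5265, −0.317) at 63.6°, and the side lengths and holes agree. Next I go down and grip the bung.

{"fn": "drive_tool", "kwargs": {
  "rows": [
    {"dx": -0.003, "dy": -0.005, "dz": 0.05, "wx": 0, "wy": 0, "wz": 0, "gripper": 0.3},
    {"dx": -0.003, "dy": -0.005, "dz": 0.1, "wx": 0, "wy": 0, "wz": 0, "gripper": 0.3},
    {"dx": -0.003, "dy": -0.005, "dz": 0.14, "wx": 0, "wy": 0, "wz": 0, "gripper": 0.3},
    {"dx": -0.003, "dy": -0.005, "dz": 0.17, "wx": 0, "wy": 0, "wz": 0, "gripper": 0.3},
    {"dx": -0.003, "dy": -0.005, "dz": 0.19, "wx": 0, "wy": 0, "wz": 0, "gripper": 0.3},
    {"dx": -0.003, "dy": -0.005, "dz": 0.205, "wx": 0, "wy": 0, "wz": 0, "gripper": 0.3},
    {"dx": -0.003, "dy": -0.005, "dz": 0.215, "wx": 0, "wy": 0, "wz": 0, "gripper": 0.3},
    {"dx": -0.003, "dy": -0.005, "dz": 0.22, "wx": 0, "wy": 0, "wz": 0, "gripper": 0.3},
    {"dx": -0.003, "dy": -0.005, "dz": 0.22, "wx": 0, "wy": 0, "wz": 0, "gripper": 0.3},
    {"dx": -0.003, "dy": -0.005, "dz": 0.22, "wx": 0, "wy": 0, "wz": 0, "gripper": 0.3}
  ]
}}

```text
clock: 3.5
eef_pos: [0.527, -0.3186, 0.1856]
eef_rot: [0.619, 3.079, -0.001]
contact_force: [0.7, 0.5, 0.0]
finger_gap: 0.703
grasp_force: 0.0
```

```bash
python3 - <<'E'
from h import *
s=arm.state();print(s['eef_pos'],totool([.5265,-.3173,.183]),s['finger_gap'])
E
```

```text
[ 0.52701338 -0.31856333  0.18555145] [0.00096466 0.00096715 0.0025502 ] 0.7032529953752018
```

{"fn": "drive_tool", "kwargs": {
  "force": 60,
  "rows": [
    {"dx": 0.001, "dy": 0.001, "dz": 0.001, "wx": 0, "wy": 0, "wz": 0, "gripper": 1},
    {"dx": 0.001, "dy": 0.001, "dz": 0.001, "wx": 0, "wy": 0, "wz": 0, "gripper": 1},
    {"dx": 0.001, "dy": 0.001, "dz": 0.001, "wx": 0, "wy": 0, "wz": 0, "gripper": 1},
    {"dx": 0.001, "dy": 0.001, "dz": 0.001, "wx": 0, "wy": 0, "wz": 0, "gripper": 1},
    {"dx": 0.001, "dy": 0.001, "dz": 0.001, "wx": 0, "wy": 0, "wz": 0, "gripper": 1},
    {"dx": 0.001, "dy": 0.001, "dz": 0.001, "wx": 0, "wy": 0, "wz": 0, "gripper": 1},
    {"dx": 0.001, "dy": 0.001, "dz": 0.001, "wx": 0, "wy": 0, "wz": 0, "gripper": 1},
    {"dx": 0.001, "dy": 0.001, "dz": 0.001, "wx": 0, "wy": 0, "wz": 0, "gripper": 1}
  ]
}}

```text
clock: 4.3
eef_pos: [0.5263, -0.3171, 0.1844]
eef_rot: [0.619, 3.079, 0.0]
contact_force: [-2.6, 2.5, 7.5]
finger_gap: 0.27
grasp_force: 58.4
```

{"fn": "drive_tool", "kwargs": {
  "rows": [
    {"dx": 0, "dy": 0, "dz": -0.02, "wx": 0, "wy": 0, "wz": 0, "gripper": 1},
    {"dx": 0, "dy": 0, "dz": -0.06, "wx": 0, "wy": 0, "wz": 0, "gripper": 1},
    {"dx": 0.005, "dy": 0.02, "dz": -0.1, "wx": 0, "wy": 0, "wz": -5, "gripper": 1},
    {"dx": 0.015, "dy": 0.06, "dz": -0.12, "wx": 0, "wy": 0, "wz": -12, "gripper": 1},
    {"dx": 0.025, "dy": 0.1, "dz": -0.12, "wx": 0, "wy": 0, "wz": -18, "gripper": 1},
    {"dx": 0.034, "dy": 0.145, "dz": -0.12, "wx": 0, "wy": 0, "wz": -24, "gripper": 1},
    {"dx": 0.044, "dy": 0.19, "dz": -0.12, "wx": 0, "wy": 0, "wz": -28, "gripper": 1},
    {"dx": 0.054, "dy": 0.23, "dz": -0.12, "wx": 0, "wy": 0, "wz": -31.5, "gripper": 1},
    {"dx": 0.062, "dy": 0.265, "dz": -0.12, "wx": 0, "wy": 0, "wz": -31.5, "gripper": 1},
    {"dx": 0.064, "dy": 0.279, "dz": -0.12, "wx": 0, "wy": 0, "wz": -31.5, "gripper": 1},
    {"dx": 0.064, "dy": 0.279, "dz": -0.12, "wx": 0, "wy": 0, "wz": -31.5, "gripper": 1},
    {"dx": 0.064, "dy": 0.279, "dz": -0.12, "wx": 0, "wy": 0, "wz": -31.5, "gripper": 1},
    {"dx": 0.064, "dy": 0.279, "dz": -0.12, "wx": 0, "wy": 0, "wz": -31.5, "gripper": 1}
  ]
}}

```text
clock: 5.6
eef_pos: [0.5747, -0.0365, 0.3037]
eef_rot: [0.237, -3.132, 0.001]
contact_force: [0.5, -0.1, -3.1]
finger_gap: 0.271
grasp_force: 59.6
```

```bash
python3 - <<'E'
from h import *
d=shot('wrist');save(d,'pics/w2.png')
s=d['s'];print(s['eef_pos'],s['grasp_force'],s['finger_gap'],s['qpos'].round(2)); y=Ro.from_rotvec(s['eef_rot']).as_matrix()[:,1];print(y,np.degrees(np.arctan2(y[1],y[0])))
E
```

```text
[ 0.57473802 -0.03645064  0.30371055] 59.55920934677124 0.2708659286831911 [-0.32  0.48  0.42  1.84 -0.25  0.88  1.94]
[-1.50529184e-01  9.88605386e-01 -5.96870055e-04] 98.6575963225806
```

View pics/w2.png

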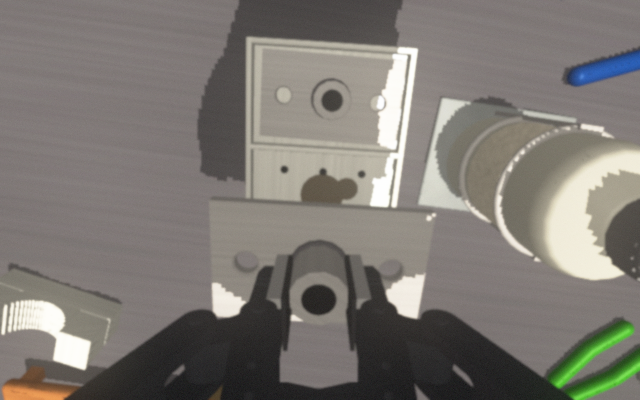

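```bash
python3 - <<'E'
from h import *
d=shot('wrist')
def seg(n,a,b,z):
    A,B=onz(d,*a,z)[:2],onz(d,*b,z)[:2];e=B-A;print(n,A.round(4),B.round(4),'mid',((A+B)/2).round(4),'len',np.linalg.norm(e).round(4),'ang',np.degrees(np.arctan2(e[1],e[0])).round(1));return A,B
A,B=seg('near outer',(246,38),(417,49),.014)
seg('divider',(250,148),(405,154),.014)
seg('left',(246,38),(249,195),.014); seg('right',(417,49),(400,205),.014)
seg('doneholes',(284,95),(378,103),.009)
print('done bung',onz(d,332,99,.035))
seg('floor holes',(284,169),(362,174),.003)
C,D=seg('brk front',(209,199),(434,211),.1253)
seg('brk holes',(246,261),(390,269),.1253)
E
```

```text
near outer [ 0.472  -0.1013] [0.4613 0.0138] mid [ 0.4666 -0.0437] len 0.1156 ang 95.3
divider [ 0.5456 -0.0915] [0.5328 0.0217] mid [ 0.5392 -0.0349] len 0.114 ang 96.4
left [ 0.472  -0.1013] [ 0.5817 -0.089 ] mid [ 0.5268 -0.0951] len 0.1104 ang 6.4
right [0.4613 0.0138] [0.5722 0.0268] mid [0.5167 0.0203] len 0.1116 ang 6.7
doneholes [ 0.5051 -0.0719] [ 0.5003 -0.0044] mid [ 0.5027 -0.0382] len 0.0676 ang 94.0
done bung [ 0.50183622 -0.03868142  0.035     ]
floor holes [ 0.5602 -0.0657] [ 0.555 -0.005] mid [ 0.5576 -0.0354] len 0.0609 ang 94.9
brk front [ 0.5488 -0.089 ] [0.5394 0.01  ] mid [ 0.5441 -0.0395] len 0.0995 ang 95.4
brk holes [ 0.5766 -0.0703] [ 0.5706 -0.0032] mid [ 0.5736 -0.0367] len 0.0674 ang 95.1
```

{"fn": "drive_tool", "kwargs": {
  "rows": [
    {"dx": -0.0025, "dy": 0.0047, "dz": 0.03, "wx": 0, "wy": 0, "wz": -0.8, "gripper": 1},
    {"dx": -0.0025, "dy": 0.0047, "dz": 0.06, "wx": 0, "wy": 0, "wz": -0.8, "gripper": 1},
    {"dx": -0.0025, "dy": 0.0047, "dz": 0.08, "wx": 0, "wy": 0, "wz": -0.8, "gripper": 1},
    {"dx": -0.0025, "dy": 0.0047, "dz": 0.09, "wx": 0, "wy": 0, "wz": -0.8, "gripper": 1},
    {"dx": -0.0025, "dy": 0.0047, "dz": 0.095, "wx": 0, "wy": 0, "wz": -0.8, "gripper": 1},
    {"dx": -0.0025, "dy": 0.0047, "dz": 0.095, "wx": 0, "wy": 0, "wz": -0.8, "gripper": 1},
    {"dx": -0.0025, "dy": 0.0047, "dz": 0.095, "wx": 0, "wy": 0, "wz": -0.8, "gripper": 1}
  ]
}}

```text
clock: 6.4
eef_pos: [0.5771, -0.0302, 0.2096]
eef_rot: [-0.261, 3.129, -0.0]
contact_force: [-0.2, 0.0, -3.2]
finger_gap: 0.266
grasp_force: 59.6
```

```bash
python3 - <<'E'
from h import *
d=shot('wrist');save(d,'pics/w3.png')
s=d['s'];print(s['eef_pos'],s['contact_force'])
E
```

```text
[ 0.5771206  -0.03021691  0.20962644] [-0.18730937  0.0137101  -3.22383931]
```

View pics/w3.png

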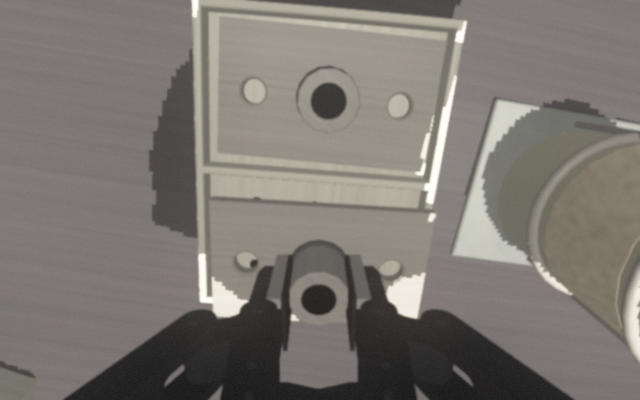

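```bash
python3 - <<'E'
from h import *
d=shot('wrist')
def seg(n,a,b,z):
    A,B=onz(d,*a,z)[:2],onz(d,*b,z)[:2];e=B-A;print(n,A.round(4),B.round(4),'mid',((A+B)/2).round(4),'len',np.linalg.norm(e).round(4),'ang',np.degrees(np.arctan2(e[1],e[0])).round(1))
seg('divider outer',(200,168),(432,183),.014)
seg('near outer',(193,0),(465,24),.014)
seg('brk front',(208,198),(434,209),.0312)
seg('brk holes',(246,260),(390,268),.0312)
seg('done holes',(255,91),(399,105),.009)
E
```

```text
divider outer [ 0.5438 -0.0929] [0.5326 0.018 ] mid [ 0.5382 -0.0375] len 0.1114 ang 95.8
near outer [ 0.4724 -0.1008] [0.4623 0.0137] mid [ 0.4673 -0.0436] len 0.115 ang 95.0
brk front [ 0.5518 -0.0835] [0.5403 0.0156] mid [ 0.5461 -0.0339] len 0.0997 ang 96.6
brk holes [ 0.5792 -0.0639] [0.5722 0.0031] mid [ 0.5757 -0.0304] len 0.0673 ang 96.0
done holes [ 0.5048 -0.0718] [ 0.4999 -0.0052] mid [ 0.5023 -0.0385] len 0.0668 ang 94.2
```

{"fn": "drive_tool", "kwargs": {
  "rows": [
    {"dx": 0, "dy": -0.0025, "dz": 0.004, "wx": 0, "wy": 0, "wz": 0.5, "gripper": 1},
    {"dx": 0, "dy": -0.0025, "dz": 0.008, "wx": 0, "wy": 0, "wz": 0.5, "gripper": 1},
    {"dx": 0, "dy": -0.0025, "dz": 0.012, "wx": 0, "wy": 0, "wz": 0.5, "gripper": 1},
    {"dx": 0, "dy": -0.0025, "dz": 0.016, "wx": 0, "wy": 0, "wz": 0.5, "gripper": 1},
    {"dx": 0, "dy": -0.0025, "dz": 0.019, "wx": 0, "wy": 0, "wz": 0.5, "gripper": 1},
    {"dx": 0, "dy": -0.0025, "dz": 0.021, "wx": 0, "wy": 0, "wz": 0.5, "gripper": 1},
    {"dx": 0, "dy": -0.0025, "dz": 0.022, "wx": 0, "wy": 0, "wz": 0.5, "gripper": 1},
    {"dx": 0, "dy": -0.0025, "dz": 0.022, "wx": 0, "wy": 0, "wz": 0.5, "gripper": 1}
  ]
}}

```text
clock: 7.3
eef_pos: [0.5771, -0.0326, 0.1874]
eef_rot: [0.248, -3.132, -0.001]
contact_force: [-7.1, 0.1, 13.7]
finger_gap: 0.272
grasp_force: 61.6
```

{"fn": "drive_tool", "kwargs": {
  "rows": [
    {"dx": 0, "dy": 0, "dz": 0, "wx": 0, "wy": 0, "wz": 0, "gripper": 0.5},
    {"dx": 0, "dy": 0, "dz": 0, "wx": 0, "wy": 0, "wz": 0, "gripper": 0.5},
    {"dx": 0, "dy": 0, "dz": 0, "wx": 0, "wy": 0, "wz": 0, "gripper": 0.5},
    {"dx": 0, "dy": 0, "dz": 0, "wx": 0, "wy": 0, "wz": 0, "gripper": 0.5},
    {"dx": 0, "dy": 0, "dz": -0.02, "wx": 0, "wy": 0, "wz": 0, "gripper": 0.5},
    {"dx": 0, "dy": 0, "dz": -0.06, "wx": 0, "wy": 0, "wz": 0, "gripper": 0.5},
    {"dx": 0, "dy": 0, "dz": -0.11, "wx": 0, "wy": 0, "wz": 0, "gripper": 0.5},
    {"dx": 0, "dy": 0, "dz": -0.16, "wx": 0, "wy": 0, "wz": 0, "gripper": 0.5},
    {"dx": 0, "dy": 0, "dz": -0.21, "wx": 0, "wy": 0, "wz": 0, "gripper": 0.5},
    {"dx": 0, "dy": 0, "dz": -0.25, "wx": 0, "wy": 0, "wz": 0, "gripper": 0.5},
    {"dx": 0, "dy": 0, "dz": -0.25, "wx": 0, "wy": 0, "wz": 0, "gripper": 0.5},
    {"dx": 0, "dy": 0, "dz": -0.25, "wx": 0, "wy": 0, "wz": 0, "gripper": 0.5},
    {"dx": 0, "dy": 0, "dz": -0.25, "wx": 0, "wy": 0, "wz": 0, "gripper": 0.5}
  ]
}}

```text
clock: 8.6
eef_pos: [0.5769, -0.0324, 0.4357]
eef_rot: [0.248, -3.13, 0.0]
contact_force: [-0.2, 0.6, -0.1]
finger_gap: 0.502
grasp_force: 0.0
```

```bash
python3 - <<'E'
from h import *
import pickle
d=shot('wrist');save(d,'pics/w4.png')
s=d['s'];print(s['eef_pos'],s['contact_force'],s['qpos'].round(2))
pickle.dump({k:d[k] for k in('img','K','k1','Rc','c')},open('w4.pkl','wb'))
E
```

```text
[ 0.57694822 -0.03235386  0.43571479] [-0.16260025  0.59015771 -0.11117357] [-0.38  0.33  0.48  1.71 -0.16  1.14  1.88]
```

View pics/w4.png

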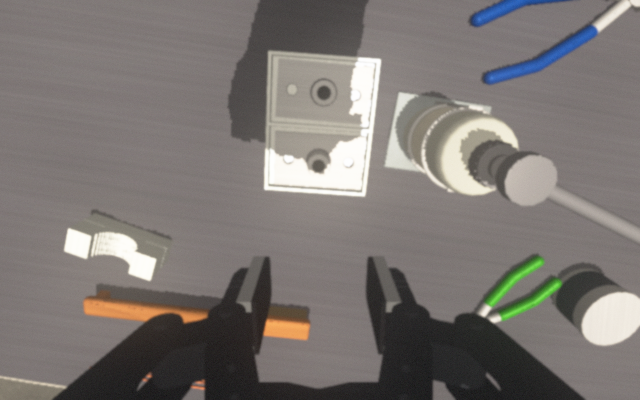

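```bash
python3 - <<'E'
from h import *
import pickle
d=pickle.load(open('w4.pkl','rb'))
T=np.array([onz(d,u,v,.014)[:2] for u,v in[(268,52),(381,59),(366,195),(264,190)]]);print('tray',T.mean(0))
H=np.array([onz(d,u,v,.009)[:2] for u,v in[(288,160),(349,163)]]);print('brk',H.mean(0),H)
h=onz(d,529,178,.2);print('head',h)
a,b=onz(d,556,192,.19),onz(d,636,236,.19);print('spout',a,b,np.degrees(np.arctan2(*(b-a)[1::-1])))
t=pickle.load(open('top.pkl','rb'));print('top head',onz(t,190+222/4,190+118/4,.2),'tip',onz(t,190+66/4,190+74/4,.185))
s=pickle.load(open('side.pkl','rb'));print('side head',onz(s,279,152,.2))
E
```

```text
tray [ 0.53981647 -0.03660989]
brk [ 0.57776033 -0.03171513] [[ 0.58149916 -0.06604568]
 [ 0.5740215   0.00261543]]
head [0.52846119 0.08839575 0.2       ]
spout [0.5360117  0.11557057 0.19      ] [0.55671956 0.18254498 0.19      ] 72.81888032893411
top head [0.5292396  0.08550443 0.2       ] tip [0.55976445 0.19613731 0.185     ]
side head [0.53089992 0.07932691 0.2       ]
```

The bracket is seated in the far compartment at (0.5765, −0.032), against a compartment centre of (0.5757, −0.033). The pump axis is at about (0.5287, 0.088) and the spout points at 73°, with the bracket in direction −68°. I'll push the spout clockwise with shut fingers at 85 mm radius.

```bash
python3 - <<'E'
from h import *
s=arm.state();R=Ro.from_rotvec(s['eef_rot'])
for a in[102]+list(range(98,-60,-8)):
    p=np.array([.5287+.085*np.cos(np.radians(a)),.088+.085*np.sin(np.radians(a)),.346])
    print(a,R.inv().apply(p-s['eef_pos']).round(3))
E
```

```text
102 [0.033 0.211 0.09 ]
98 [0.027 0.211 0.09 ]
90 [0.015 0.21  0.09 ]
82 [0.004 0.208 0.09 ]
74 [-0.007  0.203  0.089]
66 [-0.018  0.198  0.089]
58 [-0.027  0.191  0.089]
50 [-0.036  0.182  0.089]
42 [-0.043  0.173  0.089]
34 [-0.049  0.162  0.089]
26 [-0.053  0.151  0.089]
18 [-0.055  0.14   0.089]
10 [-0.056  0.128  0.089]
2 [-0.056  0.116  0.089]
-6 [-0.054  0.104  0.089]
-14 [-0.05   0.093  0.089]
-22 [-0.044  0.083  0.089]
-30 [-0.037  0.073  0.089]
-38 [-0.029  0.064  0.089]
-46 [-0.02   0.057  0.089]
-54 [-0.01   0.051  0.089]
```

{"fn": "drive_tool", "kwargs": {
  "rows": [
    {"dx": 0.033, "dy": 0.211, "dz": 0, "wx": 0, "wy": 0, "wz": 0, "gripper": 1},
    {"dx": 0.033, "dy": 0.211, "dz": 0, "wx": 0, "wy": 0, "wz": 0, "gripper": 1},
    {"dx": 0.033, "dy": 0.211, "dz": 0, "wx": 0, "wy": 0, "wz": 0, "gripper": 1},
    {"dx": 0.033, "dy": 0.211, "dz": 0, "wx": 0, "wy": 0, "wz": 0, "gripper": 1},
    {"dx": 0.033, "dy": 0.211, "dz": 0, "wx": 0, "wy": 0, "wz": 0, "gripper": 1},
    {"dx": 0.033, "dy": 0.211, "dz": 0, "wx": 0, "wy": 0, "wz": 0, "gripper": 1},
    {"dx": 0.033, "dy": 0.211, "dz": 0, "wx": 0, "wy": 0, "wz": 0, "gripper": 1},
    {"dx": 0.033, "dy": 0.211, "dz": 0.02, "wx": 0, "wy": 0, "wz": 0, "gripper": 1},
    {"dx": 0.033, "dy": 0.211, "dz": 0.04, "wx": 0, "wy": 0, "wz": 0, "gripper": 1},
    {"dx": 0.033, "dy": 0.211, "dz": 0.06, "wx": 0, "wy": 0, "wz": 0, "gripper": 1},
    {"dx": 0.033, "dy": 0.211, "dz": 0.08, "wx": 0, "wy": 0, "wz": 0, "gripper": 1},
    {"dx": 0.033, "dy": 0.211, "dz": 0.089, "wx": 0, "wy": 0, "wz": 0, "gripper": 1},
    {"dx": 0.033, "dy": 0.211, "dz": 0.089, "wx": 0, "wy": 0, "wz": 0, "gripper": 1}
  ]
}}

```text
clock: 9.95
eef_pos: [0.5115, 0.1695, 0.3467]
eef_rot: [0.245, -3.13, 0.002]
contact_force: [0.0, 0.2, 0.4]
finger_gap: -0.003
grasp_force: 0.0
```

Now the sweep (points relative to this one: subtract dx 0.033, dy 0.211).

{"fn": "drive_tool", "kwargs": {
  "rows": [
    {"dx": -0.006, "dy": 0, "dz": 0, "wx": 0, "wy": 0, "wz": 0, "gripper": 1},
    {"dx": -0.018, "dy": -0.001, "dz": 0, "wx": 0, "wy": 0, "wz": 0, "gripper": 1},
    {"dx": -0.029, "dy": -0.003, "dz": 0, "wx": 0, "wy": 0, "wz": 0, "gripper": 1},
    {"dx": -0.04, "dy": -0.008, "dz": 0, "wx": 0, "wy": 0, "wz": 0, "gripper": 1},
    {"dx": -0.051, "dy": -0.013, "dz": 0, "wx": 0, "wy": 0, "wz": 0, "gripper": 1},
    {"dx": -0.06, "dy": -0.02, "dz": 0, "wx": 0, "wy": 0, "wz": 0, "gripper": 1},
    {"dx": -0.069, "dy": -0.029, "dz": 0, "wx": 0, "wy": 0, "wz": 0, "gripper": 1},
    {"dx": -0.076, "dy": -0.038, "dz": 0, "wx": 0, "wy": 0, "wz": 0, "gripper": 1},
    {"dx": -0.082, "dy": -0.049, "dz": 0, "wx": 0, "wy": 0, "wz": 0, "gripper": 1},
    {"dx": -0.086, "dy": -0.06, "dz": 0, "wx": 0, "wy": 0, "wz": 0, "gripper": 1},
    {"dx": -0.088, "dy": -0.071, "dz": 0, "wx": 0, "wy": 0, "wz": 0, "gripper": 1},
    {"dx": -0.089, "dy": -0.083, "dz": 0, "wx": 0, "wy": 0, "wz": 0, "gripper": 1},
    {"dx": -0.089, "dy": -0.095, "dz": 0, "wx": 0, "wy": 0, "wz": 0, "gripper": 1},
    {"dx": -0.087, "dy": -0.107, "dz": 0, "wx": 0, "wy": 0, "wz": 0, "gripper": 1},
    {"dx": -0.083, "dy": -0.118, "dz": 0, "wx": 0, "wy": 0, "wz": 0, "gripper": 1},
    {"dx": -0.077, "dy": -0.128, "dz": 0, "wx": 0, "wy": 0, "wz": 0, "gripper": 1},
    {"dx": -0.07, "dy": -0.138, "dz": 0, "wx": 0, "wy": 0, "wz": 0, "gripper": 1},
    {"dx": -0.062, "dy": -0.147, "dz": 0, "wx": 0, "wy": 0, "wz": 0, "gripper": 1},
    {"dx": -0.062, "dy": -0.147, "dz": 0, "wx": 0, "wy": 0, "wz": 0, "gripper": 1}
  ]
}}

```text
clock: 11.85
eef_pos: [0.5949, 0.0336, 0.3479]
eef_rot: [0.245, -3.132, 0.001]
contact_force: [0.1, -0.5, -0.2]
finger_gap: -0.0
grasp_force: 0.0
```

```bash
python3 - <<'E'
from h import *
for n in('top','side'):
    d=shot(n); 
    a,b=((200,340,260,250) if n=='top' else (240,370,110,260)),0
    c=d['img'][a[2]-70 if n=='top' else a[2]:a[3]+10 if n=='top' else a[3],a[0]:a[1]]
    cv2.imwrite(f'p_{n}.png',cv2.resize(c[:,:,::-1],(400,int(c.shape[0]*400/c.shape[1]))))
A=cv2.imread('p_top.png');B=cv2.imread('p_side.png');h=max(len(A),len(B));A=cv2.copyMakeBorder(A,0,h-len(A),0,0,0);B=cv2.copyMakeBorder(B,0,h-len(B),0,0,0)
cv2.imwrite('pics/swing.png',np.hstack([A,B]));print(A.shape)
E
```

```text
(461, 400, 3)
```

View pics/swing.png

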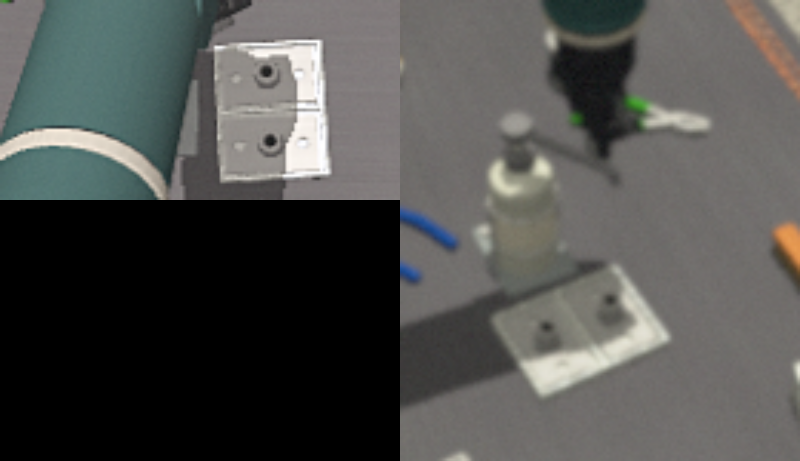

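The side view shows the spout being pushed along: its tip is at crop (616,180), about pixel (310,168), on the far side of the bottle. Both brackets lie flat. Next I compute its angle and how far to keep pushing.

```bash
python3 - <<'E'
from h import *
d=shot('side');p=onz(d,310.2,168.5,.175);h=onz(d,240+115/3.077,110+124/3.077,.2);q=p-h;print(p,h,np.hypot(*q[:2]),np.degrees(np.arctan2(q[1],q[0])))
s=arm.state();e=s['eef_pos'];print('finger ang',np.degrees(np.arctan2(e[1]-.088,e[0]-.5287)),np.hypot(e[1]-.088,e[0]-.5287))
R=Ro.from_rotvec(s['eef_rot'])
for a in range(-45,-70,-5):
    t=np.array([.5287+.085*np.cos(np.radians(a)),.088+.085*np.sin(np.radians(a)),e[2]])
    print(a,R.inv().apply(t-e).round(3))
E
```

```text
[ 0.59926475 -0.00175303  0.175     ] [0.52908919 0.08831722 0.2       ] 0.1141808199000687 -52.077123473818666
finger ang -37.924486314253976 0.08505695771021721
-45 [ 0.008 -0.007 -0.   ]
-50 [ 0.014 -0.011 -0.   ]
-55 [ 0.021 -0.014 -0.   ]
-60 [ 0.028 -0.017 -0.   ]
-65 [ 0.035 -0.02  -0.   ]
```

{"fn": "drive_tool", "kwargs": {
  "rows": [
    {"dx": 0.008, "dy": -0.007, "dz": 0, "wx": 0, "wy": 0, "wz": 0, "gripper": 1},
    {"dx": 0.014, "dy": -0.011, "dz": 0, "wx": 0, "wy": 0, "wz": 0, "gripper": 1},
    {"dx": 0.021, "dy": -0.014, "dz": 0, "wx": 0, "wy": 0, "wz": 0, "gripper": 1},
    {"dx": 0.021, "dy": -0.014, "dz": 0, "wx": 0, "wy": 0, "wz": 0, "gripper": 1},
    {"dx": 0.021, "dy": -0.014, "dz": 0, "wx": 0, "wy": 0, "wz": 0, "gripper": 1},
    {"dx": 0.012, "dy": -0.009, "dz": 0, "wx": 0, "wy": 0, "wz": 0, "gripper": 1},
    {"dx": 0.0, "dy": 0.0, "dz": 0, "wx": 0, "wy": 0, "wz": 0, "gripper": 1},
    {"dx": 0, "dy": 0, "dz": -0.03, "wx": 0, "wy": 0, "wz": 0, "gripper": 1},
    {"dx": 0, "dy": 0, "dz": -0.07, "wx": 0, "wy": 0, "wz": 0, "gripper": 1},
    {"dx": 0, "dy": 0, "dz": -0.1, "wx": 0, "wy": 0, "wz": 0, "gripper": 1},
    {"dx": 0, "dy": 0, "dz": -0.1, "wx": 0, "wy": 0, "wz": 0, "gripper": 1},
    {"dx": 0, "dy": 0, "dz": -0.1, "wx": 0, "wy": 0, "wz": 0, "gripper": 1}
  ]
}}

```text
clock: 13.2
eef_pos: [0.5963, 0.0364, 0.4479]
eef_rot: [-0.25, 3.131, 0.0]
contact_force: [-0.2, 0.4, -0.1]
finger_gap: 0.001
grasp_force: 0.0
```

```bash
python3 - <<'E'
from h import *
d=shot('wrist');save(d,'w.png');s=shot('side')
A=cv2.resize(cv2.imread('w.png'),(480,300));c=s['img'][130:230,250:350,::-1];B=cv2.resize(c,(300,300))
cv2.imwrite('pics/aim.png',np.hstack([A,B]));print(d['s']['eef_pos'])
E
```

```text
[0.59634715 0.03636393 0.44786634]
```

View pics/aim.png

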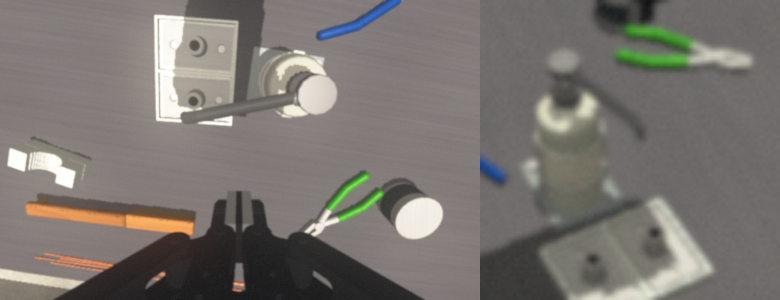

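```bash
python3 - <<'E'
from h import *
d=shot('wrist');s=shot('side')
h=onz(d,317*4/3,94*4/3,.2);b=np.array([.5765,-.032]);th=np.radians(95.6);R=np.array([[np.cos(th),np.sin(th)],[-np.sin(th),np.cos(th)]])
for t in(onz(d,187*4/3,117*4/3,.187),onz(s,250+161/3,130+134/3,.175)):
    q=(t-h)[:2];print('tip',t,'r',np.hypot(*q),'ang',np.degrees(np.arctan2(q[1],q[0])),'in bracket',R@(t[:2]-b))
print('head',h, 'totool',totool([.5287,.0882,.448]))
E
```

```text
tip [ 0.56619767 -0.01423804  0.187     ] r 0.10967725863071469 ang -69.77008144782347 in bracket [0.01868252 0.0085199 ]
tip [ 0.57095508 -0.01722471  0.175     ] r 0.1141763141852963 ang -68.04799004417939 in bracket [0.01524586 0.00407664]
head [0.52827257 0.08867351 0.2       ] totool [ 0.05802429  0.0624475  -0.00128799]
```

The tip stands over the bracket at about (17, 6) mm in its frame, within ±46/±26. Next I press the head.

{"fn": "drive_tool", "kwargs": {
  "rows": [
    {"dx": 0.02, "dy": 0.03, "dz": 0, "wx": 0, "wy": 0, "wz": 0, "gripper": 1},
    {"dx": 0.04, "dy": 0.05, "dz": 0, "wx": 0, "wy": 0, "wz": 0, "gripper": 1},
    {"dx": 0.058, "dy": 0.0625, "dz": 0, "wx": 0, "wy": 0, "wz": 0, "gripper": 1},
    {"dx": 0.058, "dy": 0.0625, "dz": 0.03, "wx": 0, "wy": 0, "wz": 0, "gripper": 1},
    {"dx": 0.058, "dy": 0.0625, "dz": 0.055, "wx": 0, "wy": 0, "wz": 0, "gripper": 1},
    {"dx": 0.058, "dy": 0.0625, "dz": 0.065, "wx": 0, "wy": 0, "wz": 0, "gripper": 1},
    {"dx": 0.058, "dy": 0.0625, "dz": 0.07, "wx": 0, "wy": 0, "wz": 0, "gripper": 1},
    {"dx": 0.058, "dy": 0.0625, "dz": 0.075, "wx": 0, "wy": 0, "wz": 0, "gripper": 1},
    {"dx": 0.058, "dy": 0.0625, "dz": 0.08, "wx": 0, "wy": 0, "wz": 0, "gripper": 1},
    {"dx": 0.058, "dy": 0.0625, "dz": 0.08, "wx": 0, "wy": 0, "wz": 0, "gripper": 1}
  ]
}}

```text
clock: 14.4
eef_pos: [0.5289, 0.0878, 0.3679]
eef_rot: [-0.248, 3.131, -0.0]
contact_force: [-0.9, -0.8, 6.0]
finger_gap: 0.002
grasp_force: 2.6
```

{"fn": "drive_tool", "kwargs": {
  "rows": [
    {"dx": 0, "dy": 0, "dz": 0.004, "wx": 0, "wy": 0, "wz": 0, "gripper": 1},
    {"dx": 0, "dy": 0, "dz": 0.008, "wx": 0, "wy": 0, "wz": 0, "gripper": 1},
    {"dx": 0, "dy": 0, "dz": 0.011, "wx": 0, "wy": 0, "wz": 0, "gripper": 1},
    {"dx": 0, "dy": 0, "dz": 0.0125, "wx": 0, "wy": 0, "wz": 0, "gripper": 1},
    {"dx": 0, "dy": 0, "dz": 0.0125, "wx": 0, "wy": 0, "wz": 0, "gripper": 1},
    {"dx": 0, "dy": 0, "dz": 0.0125, "wx": 0, "wy": 0, "wz": 0, "gripper": 1}
  ]
}}

```text
clock: 15.0
eef_pos: [0.5289, 0.0878, 0.3562]
eef_rot: [-0.248, 3.13, 0.0]
contact_force: [-2.2, -0.5, 8.7]
finger_gap: -0.001
grasp_force: 4.8
```

{"fn": "drive_tool", "kwargs": {
  "rows": [
    {"dx": 0, "dy": 0, "dz": 0.0015, "wx": 0, "wy": 0, "wz": 0, "gripper": 1},
    {"dx": 0, "dy": 0, "dz": 0.003, "wx": 0, "wy": 0, "wz": 0, "gripper": 1},
    {"dx": 0, "dy": 0, "dz": 0.003, "wx": 0, "wy": 0, "wz": 0, "gripper": 1},
    {"dx": 0, "dy": 0, "dz": 0.003, "wx": 0, "wy": 0, "wz": 0, "gripper": 1}
  ]
}}

```text
clock: 15.4
eef_pos: [0.5293, 0.0877, 0.355]
eef_rot: [-0.248, 3.129, 0.002]
contact_force: [-11.3, -2.6, 38.2]
finger_gap: 0.0
grasp_force: 19.0
```

Force jumped to 38 N with the descent stopped, so the head is on its stop. I back off straight up and move clear to the side.

{"fn": "drive_tool", "kwargs": {
  "rows": [
    {"dx": 0, "dy": 0, "dz": -0.005, "wx": 0, "wy": 0, "wz": 0, "gripper": 1},
    {"dx": 0, "dy": 0, "dz": -0.012, "wx": 0, "wy": 0, "wz": 0, "gripper": 1},
    {"dx": 0, "dy": 0, "dz": -0.02, "wx": 0, "wy": 0, "wz": 0, "gripper": 1},
    {"dx": 0, "dy": 0, "dz": -0.04, "wx": 0, "wy": 0, "wz": 0, "gripper": 1},
    {"dx": 0, "dy": 0, "dz": -0.08, "wx": 0, "wy": 0, "wz": 0, "gripper": 1},
    {"dx": -0.03, "dy": 0.03, "dz": -0.1, "wx": 0, "wy": 0, "wz": 0, "gripper": 1},
    {"dx": -0.06, "dy": -0.05, "dz": -0.1, "wx": 0, "wy": 0, "wz": 0, "gripper": 1},
    {"dx": -0.06, "dy": -0.05, "dz": -0.1, "wx": 0, "wy": 0, "wz": 0, "gripper": 1},
    {"dx": -0.06, "dy": -0.05, "dz": -0.1, "wx": 0, "wy": 0, "wz": 0, "gripper": 1},
    {"dx": -0.06, "dy": -0.05, "dz": -0.1, "wx": 0, "wy": 0, "wz": 0, "gripper": 1},
    {"dx": -0.06, "dy": -0.05, "dz": -0.1, "wx": 0, "wy": 0, "wz": 0, "gripper": 1}
  ]
}}

```text
clock: 16.5
eef_pos: [0.5955, 0.0487, 0.4523]
eef_rot: [0.25, -3.132, -0.001]
contact_force: [-0.2, -0.1, -1.1]
finger_gap: 0.001
grasp_force: 0.0
```

```bash
python3 - <<'E'
from h import *
d=shot('wrist');save(d,'w.png');s=shot('side')
A=cv2.resize(cv2.imread('w.png'),(480,300));c=s['img'][130:230,250:350,::-1];B=cv2.resize(c,(300,300))
cv2.imwrite('pics/end.png',np.hstack([A,B]));print(d['s']['eef_pos'],d['s']['contact_force'],d['s']['qd'].round(3))
E
```

```text
[0.59551458 0.04872743 0.45229538] [-0.16019126 -0.07440713 -1.07928799] [-0.009 -0.003 -0.002  0.004 -0.    -0.    -0.002]
```

View pics/end.png

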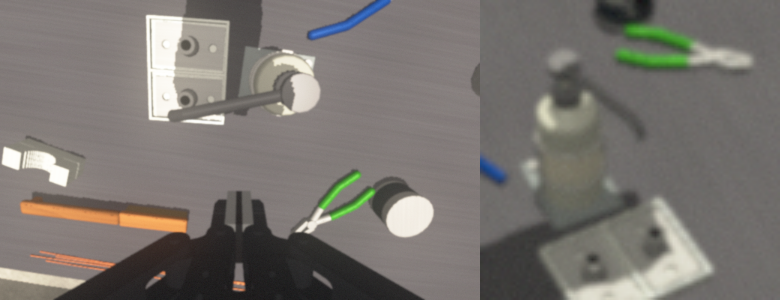

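The side view shows the head back up, with its top at crop (563,62) and the tip at (641,134), the same as before pressing. The spout is over the bracket, both brackets lie flat and the arm is clear, so I hand in.

```bash
python3 -c "
from rig import arm
print(arm.sign_off())"
```

```text
the job is handed in; nothing more can be done
None
```

The job is handed in at about 16.5 s: the bracket lies flat and let go in the empty compartment, the spout is over it, the pump was pressed once to its stop and came back up, and nothing else was seen to move; no verdict came back.

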